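# Proof-pull a glued coupon

### The arm

A 6-joint arm with a two-finger parallel gripper is mounted at the origin on the work surface. World frame = base frame: x ahead of the robot, y to its left, z up, the work surface at z = 0. Lengths are in m, angles in degrees, forces in N, time in s.
With the tool pointing down it reaches from about 0.4 to 0.825 m from the base axis. Payload 7 kg.
Tool frame: the origin (TCP) lies on the centre line of the jaws, within the pads' length; the fingertips stand 22 mm ahead of it and the grasp point (between the pads) lies 3 mm ahead of it; z points along the fingers, y is the line along which they close (so a half turn about z gives the same grasp; the last joint's range is limited). The gripper opens to 88 mm and grips with 3 to 60 N. Pads are 19 mm wide; open, the fingers measure 130 mm over their backs; the gripper's body (78 mm by 193 mm) begins 47 mm behind the grasp point.
Start: joints at [82.798, 20.546, 0.682, 0, -70.136, -16.507], TCP at [0.271, 0.618, 0.249] pointing down, gripper open.
Joint ranges: [-176.03, 176.03], [-82.01, 121.73], [-58.28, 71.71], [-173.87, 95.51], [-174.79, -0.11], [-173.66, 173.66]. Speed limits (degrees/s): [136.94, 136.94, 172.46, 180, 180, 180].

### API

Orientations are given as [roll, pitch, yaw] about the fixed x, y, z axes, in that order (R = Rz(yaw) Ry(pitch) Rx(roll)).
In Python, from plant import get_state, cams, r gives the robot as it stands.
- The arm moves only by the tool apply_moves, never from a script. Its argument "targets" is a list of rows, each an object with "dp": the shift along the world's x, y, z in m, a list of three; "yaw": the turn about the world's z in degrees. In form: [{"dp": [x, y, z], "yaw": yaw}, ...]. A call has 1 to 20 rows; each row is the pose to reach, as a shift and turn from the pose commanded when the call began; what a row does not reach only later rows make up. A row lasts 1/12 s, in which the tool goes at most 41.7 mm and 7.16 degrees, less where a joint would pass 70% of its speed; a pose out of reach is approached as far as the arm can. A call with a gripper value outside its range is refused whole. "grip" is the gripper command: -1 is fully open, 1 is shut, values between are in proportion, set as the call begins (left out, the last holds). The fingers move at their own pace and stop on an object; "squeeze" is the grip in N (left out, the last holds). Time passes only in rows, so rows that repeat a pose let the fingers close. It gives the time, the measured TCP pose, the force, the opening and the grip force at its end, in the units of the state.
- get_state(): the state, without advancing time (a new reading comes with each control period).
- cams.capture(name): name is "scene" or "top"; returns a dict with "image" (420x560x3 uint8, red, green, blue), "range_z" (420x560 float32, m along the optical axis (not along the pixel's ray), 0 where there is no reading), "fx", "fy", "cx", "cy" (pixels), "R" (3x3) and "t" (3): a world point X has camera coordinates R X + t. Camera axes: x right, y down, z forward; pixel columns grow to the right and rows downward; lengths in m; the calibration is good to about 2 mm. A picture is of the moment at which its call begins.
- r.close_job(): hands the job in; it is judged then, once.
The state is a dict: "time_s": time; "joints": joint angles; "qd": joint speeds; "joint_torque": joint torques, N m; "tcp_pos": TCP position; "eef_rot": TCP orientation; "contact_force": force on the tool from outside, world axes, zero at the start; "moment": the same for the moment, N m; "gripper_width": finger opening in m; "gripper_force": force on a finger pad.
Only numpy, scipy, OpenCV 4.12 (cv2) and the standard library are available. Lean on these libraries where they do the work, as an engineer would, in place of code of your own. Each camera call takes 0.05 s, during which the arm holds its last target. There are 200 camera calls.

### The job

Prove the glue joint of the coupon with the blue stud: lay it on the tester's apron and slide it gently under the lips until it is fully home against the end stop. Then pull straight up on its blue stud until the needle stands in the green band, keep it there for about two seconds and never let it reach the red. Ease off to zero and let go, leaving the coupon home in the nest and everything else on the bench undisturbed.

Things in the scene. Friction and masses are not known exactly. Their poses are not given: they have to be found in the camera images.
- coupon_blue: the coupon to test: steel plate 70 x 70 x 8 mm with a square stud 20 x 20 mm glued upright on its centre over a 2 mm amber glue layer 28 mm square; the stud stands from 10 to 60 mm above the plate's underside. Origin: centre of the plate's underside; x and y along the plate's (and stud's) sides, z up. Loose, about 0.3 kg. Its stud is BLUE. Quarter turns of it are alike.
- tester: pull tester, fixed to the bench: grey base, aluminium nest and, behind the nest, a white dial box 36 mm high. Origin on the bench below the nest's home centre; its x axis is the direction in which a coupon is slid in (apron towards end stop and dial), z up. It stands somewhere new, and turned, every time.
- nest_home (a point): centre of the nest floor, 18 mm above the bench; axes as the tester's. The blue coupon is home when its origin lies here (plate against the end stop). The nest is a channel 74 mm wide for the 70 mm plate, from 35 mm before this point (-x) to 41 mm past it, with side walls 12 mm high. It sits on a stiff spring: pulled up it rises only about 1 mm per 8 N.
- lip_gap (a point): point 16 mm above the home point, midway between two blue lips that lie over the plate's side edges all along the nest, 27 to 49 mm either side of its centre line, 6 mm thick. Their height is set anew each time and then stays: undersides 10 to 13 mm above the floor, so 2 to 5 mm play over the 8 mm plate. The stud passes between them. A pull is felt only once the plate has met them.
- apron_mid (a point): point on the open apron in front of the nest, 85 mm before the home point, flush with the nest floor; the floor is 100 mm wide and runs from 125 mm before home to 45 mm past it. Two flared guides 10 mm high (from 80 mm before home, about 96 mm apart inside, narrowing to 74 mm) lead a plate from here into the nest. Axes as the tester's.
- end_stop: dark steel bar across the end of the nest, 14 mm high; its near face is 35 mm past the home point, so that a plate against it is home. It stands on the base and does not rise with the nest. Origin below the home point, on the bench.
- needle (a joint): black needle of the dial, rad, turning clockwise from above: 0 at rest, 0.1 rad for each newton of upward pull on the nest (the coupon's weight, about 3 N, comes off). Dial 100 mm across, lying face up, its centre 130 mm past the home point. Green band 1.0 to 1.5 rad (10 to 15 N), red from 2.0 rad (20 N).
- coupon_orange: another coupon, not to be touched: steel plate 70 x 70 x 8 mm with a square stud 20 x 20 mm glued upright on its centre over a 2 mm amber glue layer 28 mm square; the stud stands from 10 to 60 mm above the plate's underside. Origin: centre of the plate's underside; x and y along the plate's (and stud's) sides, z up. Loose. Its stud is orange.
- coupon_white: another coupon, not to be touched: steel plate 70 x 70 x 8 mm with a square stud 20 x 20 mm glued upright on its centre over a 2 mm amber glue layer 28 mm square; the stud stands from 10 to 60 mm above the plate's underside. Origin: centre of the plate's underside; x and y along the plate's (and stud's) sides, z up. Loose. Its stud is white.
- beaker: glass beaker, 70 mm across, 90 mm high; origin at its underside. Bystander.
- detergent: yellow bottle with white cap, 60 mm across, 170 mm high; origin at its underside. Bystander.
- dish: flat glass dish 90 mm across, 18 mm high; origin at its underside. Bystander.
- spatula: spatula lying flat; bystander.
- weight: brass calibration weight, 38 mm across, 55 mm high; origin at its underside. Bystander.
- jar: amber jar with red cap, 56 mm across, 65 mm high; origin at its underside. Bystander.

How it is judged (in metres and radians):
On the way, in this order (a step that is already met when the one before it is completed fails the run):
1. the blue coupon is home in the nest, under the lips and against the end stop (x of coupon_blue in the frame of nest_home between -0.0025 and 0.0025 m and y of coupon_blue in the frame of nest_home between -0.004 and 0.004 m and z of coupon_blue in the frame of nest_home between -0.003 and 0.008 m), for 0.2 s.
2. held by its stud, the home coupon is pulled up with the needle in the green band for 1.5 s without a break (all of step 1 and value of joint needle between 1 and 1.5 rad and contact force between coupon_blue and the fingers above 3 N), for 1.5 s.
At the end, for the whole second after the job is handed in: the blue coupon lies flat and still in the nest, home within 2.5 mm along the slide and 4 mm across, released, with the needle back at zero (below 0.15 rad) (all of step 1 and value of joint needle below 0.15 rad and angle between coupon_blue's own z axis and vertical below 0.05 rad and linear speed of coupon_blue below 0.01 m/s and contact force between coupon_blue and the fingers below 0.1 N); the robot touches nothing.
It fails at once if the needle reaches the red (2.0 rad, 20 N): the joint is overloaded (value of joint needle above 2 rad).
It fails at once if the coupon is rammed against the end stop with more than 30 N (contact force between coupon_blue and end_stop above 30 N).
It fails at once if another coupon is moved by more than 20 mm (distance of any of coupon_orange, coupon_white from where it was at the start of the episode above 0.02 m).
It fails at once if a bystander on the bench is moved by more than 20 mm (distance of any of beaker, detergent, dish, spatula, weight, jar from where it was at the start of the episode above 0.02 m).
It also fails if it takes over 56 s, if anything falls off the work surface, if the arm or the gripper's body presses on something with over 40 N, if the wrist force passes 120 N, or if a joint passes its speed limit or range.

## Working session

There is one attempt and no reset: what is moved stays moved. The work goes in short steps, Python scripts to look and compute and a tool call to move; the robot and the scene stay as the last step left them, time stands still between calls to the robot, and variables do not carry over. Pictures are saved under pics/ and viewed, at most 10 in all, crops included, and the job is handed in when it is done.

Besides the shell and the picture viewer there is one more tool, called after ">>>" as name(argument=value, ...), one argument or row to a line, values as JSON. apply_moves: Moves the arm, as the interface text tells. Its arguments: {"type":"object","properties":{"targets":{"type":"array","items":{"type":"object","properties":{"dp":{"type":"array","items":{"type":"number"}},"yaw":{"type":"number"}}}},"grip":{"type":"number"},"squeeze":{"type":"number"}},"required":["targets"]}

```bash
mkdir -p pics; cat > h.py <<'E'
import numpy as np, cv2
from plant import get_state, cams, r
def cap(n):
    c=cams.capture(n); return c
def cloud(c):
    z=c["range_z"]; v,u=np.mgrid[:z.shape[0],:z.shape[1]]
    P=np.stack([(u-c["cx"])/c["fx"]*z,(v-c["cy"])/c["fy"]*z,z],-1)
    W=(P-np.array(c["t"]))@np.array(c["R"]); W[z==0]=np.nan
    return W
E
python3 - <<'E'
from h import *
for n in("top","scene"):
    c=cap(n); cv2.imwrite(f"pics/{n}0.png",c["image"][:,:,::-1]); np.savez(f"{n}0.npz",W=cloud(c),im=c["image"])
    print(n,c["fx"],c["R"],c["t"])
print(get_state())
E
```

```text
top 452.9102630188555 [[ 6.98713585e-02 -9.97555995e-01 -1.73154773e-04]
 [-9.76003414e-01 -6.83258721e-02 -2.06758096e-01]
 [ 2.06240947e-01  1.46154687e-02 -9.78392079e-01]] [-0.05005064  0.56108256  1.23561358]
scene 402.02651678700187 [[ 0.56469495  0.82518272 -0.01389562]
 [ 0.58529738 -0.41229171 -0.69817084]
 [-0.58184756  0.38612048 -0.71579633]] [-0.2951454  -0.30595967  1.41069757]
{'time_s': 0.1, 'joints': array([ 8.27978253e+01,  2.05873427e+01,  6.38342988e-01, -1.69864218e-02,
       -7.01367021e+01, -1.65047724e+01]), 'qd': array([-0.03491897, -0.31387102,  0.11351297,  0.02578948, -0.01002374,
        0.0164702 ]), 'joint_torque': array([-1.73227516e-03, -5.84163952e+01,  2.93749827e+01,  7.01562077e+00,
        1.01455289e-02, -5.44896693e-05]), 'tcp_pos': array([0.27127482, 0.61763727, 0.24771342]), 'eef_rot': array([ 1.79913292e+02, -9.03842841e-03, -2.37127238e+01]), 'contact_force': array([-0.08199116, -0.14999018, -0.18999988]), 'moment': array([0.04647402, 0.01985002, 0.02862907]), 'gripper_force': 0.0, 'gripper_width': 0.08732846382535311}
```

View pics/top0.png

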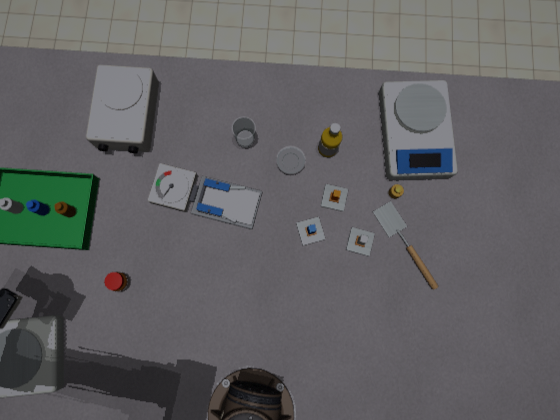

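View pics/scene0.png

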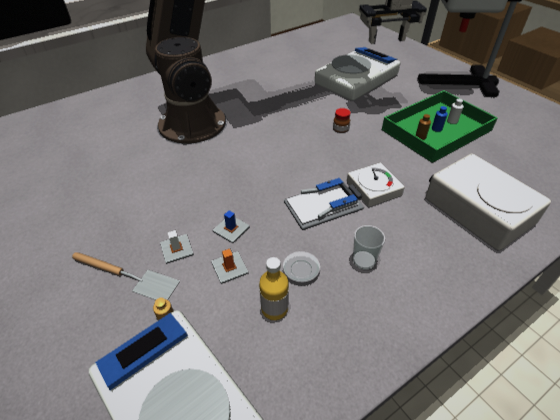

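The top view shows the blue coupon at (311,231), the orange one at (335,197) and the white one at (361,241). The tester's lips are at (216,185) and (210,210), the dial is at (172,187), and the apron end is near (255,208). Next I'll measure these.

```bash
python3 - <<'E'
from h import *
for n in("top","scene"):
    d=np.load(n+"0.npz");W=d["W"];im=d["im"];h=cv2.cvtColor(im,cv2.COLOR_RGB2HSV)
    blue=(h[...,0]>100)&(h[...,0]<125)&(h[...,1]>140)&(h[...,2]>50)
    k,l,s,cen=cv2.connectedComponentsWithStats(blue.astype(np.uint8))
    for i in range(1,k):
        if s[i,4]<15: continue
        p=W[l==i]; p=p[~np.isnan(p[:,0])]
        print(n,cen[i].round(),s[i,4],np.median(p,0).round(4),p.min(0).round(3),p.max(0).round(3))
    # grey plates
    for nm,(lo,hi),ext in (("plate",(0.005,0.012),None),("floor",(0.014,0.022),None),("dial",(0.031,0.041),None)):
        m=(W[...,2]>lo)&(W[...,2]<hi)&(h[...,1]<60)&(h[...,2]>110)
        m=cv2.morphologyEx(m.astype(np.uint8),cv2.MORPH_OPEN,np.ones((2,2)))
        k,l,s,cen=cv2.connectedComponentsWithStats(m)
        for i in range(1,k):
            if s[i,4]<120: continue
            p=W[l==i]
            if p[:,0].min()<0.2 or p[:,0].max()>1: continue
            rc=cv2.minAreaRect((p[:,:2]*1000).astype(np.float32))
            print(n,nm,cen[i].round(),s[i,4],np.round(rc[0],1),np.round(rc[1],1),round(rc[2],1),np.median(p[:,2]).round(4))
E
```

```text
top [424. 161.] 860 [ 0.7254 -0.4456  0.0691] [ 0.687 -0.53   0.052] [ 0.768 -0.368  0.084]
top [216. 185.] 165 [0.6245 0.1503 0.0359] [0.609 0.112 0.019] [0.64  0.187 0.043]
top [ 33. 205.] 119 [0.5168 0.6558 0.0688] [0.503 0.641 0.004] [0.535 0.703 0.091]
top [209. 209.] 172 [0.5498 0.1622 0.0365] [0.534 0.126 0.026] [0.566 0.2   0.044]
top [311. 229.] 47 [ 0.5098 -0.1349  0.0576] [ 0.501 -0.144  0.035] [ 0.52  -0.124  0.065]
top plate [338. 195.] 158 [ 617.2 -205.5] [67.3 64.4] 79.8 0.0081
top plate [318. 230.] 151 [ 515.9 -155.8] [67.8 38.2] 22.6 nan
top plate [361. 244.] 232 [ 488.3 -285.9] [62.  71.6] 71.9 nan
top floor [234. 203.] 986 [577.2 105.6] [157.9  98.8] 79.7 nan
top dial [174. 187.] 1146 [609.3 279.4] [108.4 118.9] 77.5 nan
scene [374.  55.] 179 [0.1041 0.7638 0.0731] [0.013 0.742 0.064] [0.167 0.823 0.082]
scene [441. 118.] 144 [0.5325 0.6534 0.0581] [0.509 0.642 0.006] [0.54  0.67  0.087]
scene [329. 184.] 144 [0.5548 0.1588 0.0359] [0.54  0.125 0.027] [0.568 0.198 0.04 ]
scene [344. 201.] 159 [0.6296 0.149  0.0362] [0.613 0.111 0.03 ] [0.643 0.188 0.04 ]
scene [228. 217.] 75 [ 0.5168 -0.1405  0.0575] [ 0.506 -0.147  0.027] [ 0.525 -0.125  0.063]
scene [140. 352.] 1940 [ 0.7469 -0.4588  0.0707] [ 0.691 -0.531  0.058] [ 0.775 -0.369  0.08 ]
scene plate [232. 231.] 334 [ 516.  -134.7] [65.5 71.9] 20.1 nan
scene plate [177. 249.] 424 [ 495.2 -280.1] [69.9 68.2] 78.1 0.0071
scene plate [230. 268.] 468 [ 621.5 -199. ] [69.3 68.9] 79.2 nan
scene plate [302. 267.] 271 [725.3 -63.7] [66.  68.6] 63.1 nan
scene floor [315. 204.] 1019 [591.9 105.8] [149.9  92.4] 69.6 nan
scene floor [298. 257.] 122 [702.9 -53.8] [93.1 38.2] 76.4 0.015
scene dial [376. 181.] 1050 [622.6 295.4] [143.6 114.3] 76.4 nan
```

```bash
cat > fit.py <<'E'
from h import *
from scipy.optimize import minimize
S=4
def box(x0,x1,y0,y1,z0,z1): return np.array([[x,y,z] for x in(x0,x1) for y in(y0,y1) for z in(z0,z1)])
def sil(c,boxes,p,sh):
    m=np.zeros((sh[0]*S,sh[1]*S),np.uint8); a=np.radians(p[2])
    R=np.array([[np.cos(a),-np.sin(a),0],[np.sin(a),np.cos(a),0],[0,0,1]])
    for b in boxes:
        X=(b@R.T+[p[0],p[1],0])@np.array(c["R"]).T+np.array(c["t"])
        q=np.stack([X[:,0]/X[:,2]*c["fx"]+c["cx"],X[:,1]/X[:,2]*c["fy"]+c["cy"]],1)
        q=((q+.5)*S*16).round().astype(np.int32)
        cv2.fillConvexPoly(m,cv2.convexHull(q),1,shift=4)
    return m
def fit(cs,masks,boxes,p0,zfree=False,span=None):
    bigs=[cv2.resize(m.astype(np.float32),None,fx=S,fy=S,interpolation=cv2.INTER_LINEAR)>.5 for m in masks]
    def cost(p):
        bx=[b+[0,0,p[3]*.001] for b in boxes] if zfree else boxes
        t=0
        for c,B in zip(cs,bigs):
            m=sil(c,bx,[p[0]*.001,p[1]*.001,p[2]],c["image"].shape[:2])>0
            t+=1-(m&B).sum()/(m|B).sum()
        return t/len(cs)
    x0=np.array(list(p0)+([0] if zfree else []),float); n=len(x0)
    for step in (6,2):
        o=minimize(cost,x0,method="Nelder-Mead",options=dict(initial_simplex=np.vstack([x0]+[x0+step*np.eye(n)[i] for i in range(n)]),xatol=.05,fatol=1e-4,maxfev=250)); x0=o.x
    return o.x.round(2),round(o.fun,3)
def near(c,mask,xy,rad):
    W=cloud(c); d=np.hypot(W[...,0]-xy[0],W[...,1]-xy[1]); return mask&(d<rad)
def blue(c):
    h=cv2.cvtColor(c["image"],cv2.COLOR_RGB2HSV); return (h[...,0]>98)&(h[...,0]<128)&(h[...,1]>115)&(h[...,2]>30)
stud=[box(-.01,.01,-.01,.01,.01,.06)]
lips=[box(-.035,.041,s*.027,s*.049,.029,.035) for s in(-1,1)]
E
python3 - <<'E'
from fit import *
cs=[cap("top"),cap("scene")]
bl=[blue(c) for c in cs]
ms=[near(c,b,(.513,-.137),.045) for c,b in zip(cs,bl)]
ml=[near(c,b,(.588,.155),.085) for c,b in zip(cs,bl)]
for s in ([0],[1],[0,1]):
    f=lambda l:[l[i] for i in s]
    print(s,"stud",fit(f(cs),f(ms),stud,(513,-137,21)),"lips",fit(f(cs),f(ml),lips,(588,153,81),True))
v=[cv2.resize(i,None,fx=5,fy=5,interpolation=cv2.INTER_CUBIC) for i in (cs[0]["image"][155:245,185:345],)]
cv2.imwrite("pics/crop1.png",v[0][:,:,::-1])
E
```

```text
[0] stud (array([ 512.77, -135.51,   27.45]), np.float64(0.308)) lips (array([587.32, 154.33,  79.47,   0.89]), np.float64(0.156))
[1] stud (array([ 512.03, -135.65,   25.77]), np.float64(0.21)) lips (array([588.98, 153.14,  81.07,   2.04]), np.float64(0.191))
[0, 1] stud (array([ 512.24, -134.43,   31.9 ]), np.float64(0.254)) lips (array([5.8766e+02, 1.5443e+02, 7.9780e+01, 5.6000e-01]), np.float64(0.173))
```

View pics/crop1.png

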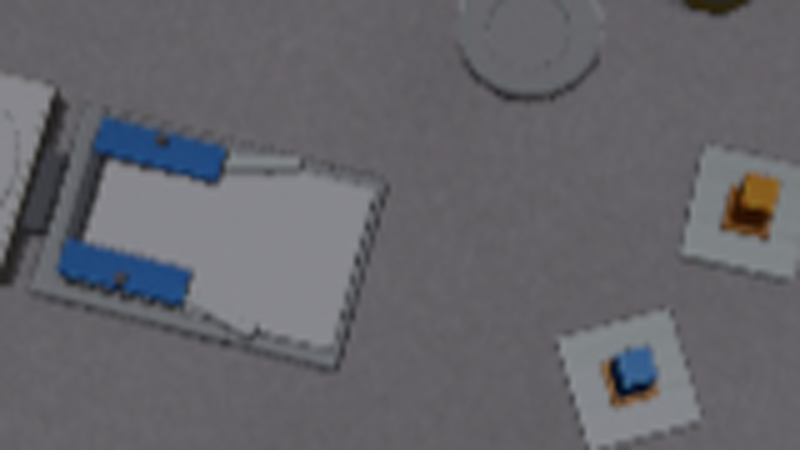

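Home is at about (0.588, 0.154) with a slide direction of about 80.5°. The blue coupon is at about (0.512, -0.135) with yaw about 20°. The crop agrees: the apron opens to the right and the lips are at the left. I'll approach now.

>>> apply_moves(
  targets=[
    {"dp": [0.241, -0.753, -0.1], "yaw": 43.7},
    {"dp": [0.241, -0.753, -0.1], "yaw": 43.7},
    {"dp": [0.241, -0.753, -0.1], "yaw": 43.7},
    {"dp": [0.241, -0.753, -0.1], "yaw": 43.7},
    {"dp": [0.241, -0.753, -0.1], "yaw": 43.7},
    {"dp": [0.241, -0.753, -0.1], "yaw": 43.7},
    {"dp": [0.241, -0.753, -0.1], "yaw": 43.7},
    {"dp": [0.241, -0.753, -0.1], "yaw": 43.7},
    {"dp": [0.241, -0.753, -0.1], "yaw": 43.7},
    {"dp": [0.241, -0.753, -0.1], "yaw": 43.7},
    {"dp": [0.241, -0.753, -0.1], "yaw": 43.7},
    {"dp": [0.241, -0.753, -0.1], "yaw": 43.7},
    {"dp": [0.241, -0.753, -0.1], "yaw": 43.7},
    {"dp": [0.241, -0.753, -0.1], "yaw": 43.7},
    {"dp": [0.241, -0.753, -0.1], "yaw": 43.7},
    {"dp": [0.241, -0.753, -0.1], "yaw": 43.7},
    {"dp": [0.241, -0.753, -0.1], "yaw": 43.7},
    {"dp": [0.241, -0.753, -0.1], "yaw": 43.7},
    {"dp": [0.241, -0.753, -0.1], "yaw": 43.7},
    {"dp": [0.241, -0.753, -0.1], "yaw": 43.7},
  ],
  grip=-1,
)

```text
time_s: 1.87
tcp_pos: [0.513, -0.1399, 0.1473]
eef_rot: [180.0, 0.1, 19.8]
contact_force: [0.4, 0.4, 0.1]
gripper_width: 0.0875
gripper_force: 0.0
```

>>> apply_moves(
  targets=[
    {"dp": [0, 0, -0.02], "yaw": 0},
    {"dp": [0, 0, -0.05], "yaw": 0},
    {"dp": [0, 0, -0.08], "yaw": 0},
    {"dp": [0, 0, -0.1], "yaw": 0},
    {"dp": [0, 0, -0.1], "yaw": 0},
    {"dp": [0, 0, -0.1], "yaw": 0},
  ],
)

```text
time_s: 2.37
tcp_pos: [0.5118, -0.1351, 0.048]
eef_rot: [-180.0, 0.2, 20.0]
contact_force: [0.2, 0.3, 1.4]
gripper_width: 0.0874
gripper_force: 0.0
```

```bash
python3 - <<'E'
from fit import *
s=get_state(); print(s["tcp_pos"],s["eef_rot"],s["contact_force"])
c=cap("scene"); cv2.imwrite("pics/g1.png",cv2.resize(c["image"][150:290,150:330],None,fx=4,fy=4,interpolation=cv2.INTER_CUBIC)[:,:,::-1])
E
```

```text
[ 0.51183051 -0.13511451  0.04798378] [-1.79974081e+02  1.52565606e-01  2.00014890e+01] [0.19556185 0.25347097 1.43192482]
```

View pics/g1.png

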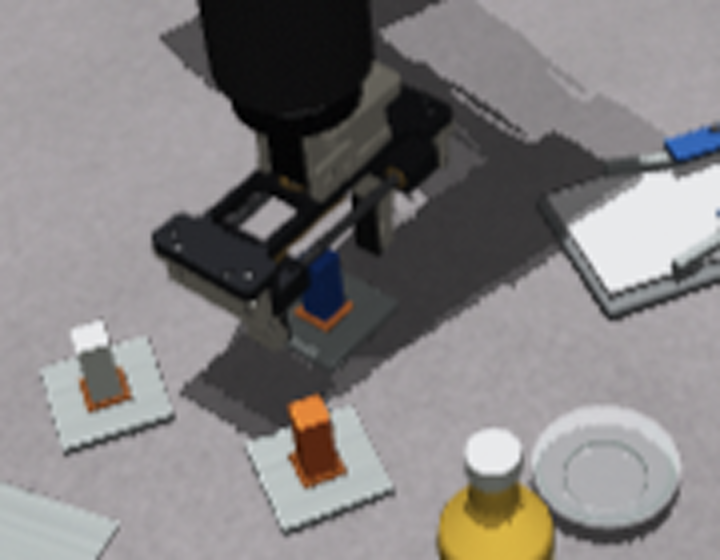

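The stud at (325,285) in the crop stands between the open fingers, so I'm closing.

>>> apply_moves(
  targets=[
    {"dp": [0, 0, 0], "yaw": 0},
    {"dp": [0, 0, 0], "yaw": 0},
    {"dp": [0, 0, 0], "yaw": 0},
    {"dp": [0, 0, 0], "yaw": 0},
    {"dp": [0, 0, 0], "yaw": 0},
    {"dp": [0, 0, 0], "yaw": 0},
    {"dp": [0, 0, 0], "yaw": 0},
    {"dp": [0, 0, 0], "yaw": 0},
    {"dp": [0, 0, 0], "yaw": 0},
    {"dp": [0, 0, 0], "yaw": 0},
    {"dp": [0, 0, 0], "yaw": 0},
    {"dp": [0, 0, 0], "yaw": 0},
  ],
  grip=1,
  squeeze=35,
)

```text
time_s: 3.42
tcp_pos: [0.5125, -0.1351, 0.0485]
eef_rot: [180.0, -0.0, 20.0]
contact_force: [0.2, -1.0, -0.2]
gripper_width: 0.0201
gripper_force: 35.0
```

>>> apply_moves(
  targets=[
    {"dp": [0, 0, 0.02], "yaw": 0},
    {"dp": [0, 0, 0.05], "yaw": 0},
    {"dp": [0.009, 0.03, 0.06], "yaw": -5},
    {"dp": [0.018, 0.06, 0.06], "yaw": -10},
    {"dp": [0.027, 0.09, 0.06], "yaw": -15},
    {"dp": [0.036, 0.12, 0.06], "yaw": -20},
    {"dp": [0.045, 0.15, 0.06], "yaw": -25},
    {"dp": [0.054, 0.18, 0.055], "yaw": -29.5},
    {"dp": [0.0615, 0.205, 0.05], "yaw": -29.5},
    {"dp": [0.0615, 0.205, 0.045], "yaw": -29.5},
    {"dp": [0.0615, 0.205, 0.045], "yaw": -29.5},
    {"dp": [0.0615, 0.205, 0.045], "yaw": -29.5},
  ],
)

```text
time_s: 4.42
tcp_pos: [0.5729, 0.0698, 0.0926]
eef_rot: [179.9, 0.1, -9.5]
contact_force: [-1.1, -0.2, -3.1]
gripper_width: 0.0199
gripper_force: 35.0
```

```bash
python3 - <<'E'
from fit import *
s=get_state(); print(s["tcp_pos"],s["eef_rot"],s["contact_force"],s["gripper_width"])
a,b=cap("scene"),cap("top")
z=lambda i:cv2.resize(i,(480,360),interpolation=cv2.INTER_CUBIC)
v=np.vstack([a["image"][130:242,250:400],b["image"][145:245,170:320][:100]]) if 0 else np.hstack([cv2.resize(a["image"][120:245,260:385],(400,400),interpolation=cv2.INTER_CUBIC),cv2.resize(b["image"][140:240,170:270],(400,400),interpolation=cv2.INTER_CUBIC)])
cv2.imwrite("pics/a1.png",v[:,:,::-1])
E
```

```text
[0.57291052 0.06979398 0.0926238 ] [ 1.79931584e+02  1.26574200e-01 -9.48464479e+00] [-1.13759905 -0.16471587 -3.09126734] 0.019888123878224057
```

View pics/a1.png

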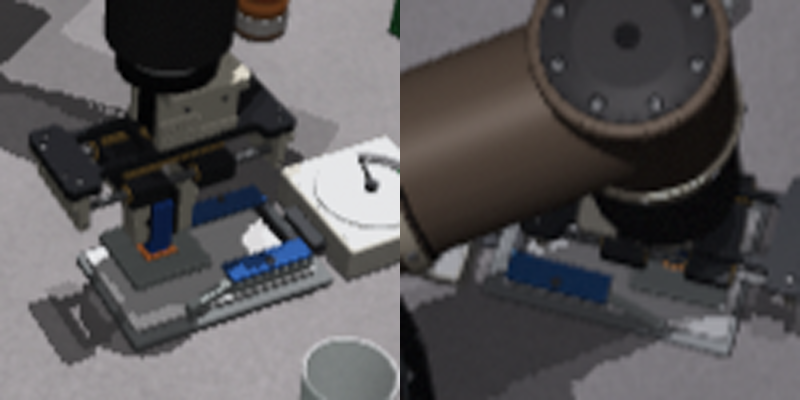

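The plate hangs level over the apron at (155,255) in the left crop, square to the channel. I'll lower it gently.

>>> apply_moves(
  targets=[
    {"dp": [0, 0, -0.01], "yaw": 0},
    {"dp": [0, 0, -0.018], "yaw": 0},
    {"dp": [0, 0, -0.023], "yaw": 0},
    {"dp": [0, 0, -0.024], "yaw": 0},
    {"dp": [0, 0, -0.024], "yaw": 0},
    {"dp": [0, 0, -0.024], "yaw": 0},
  ],
)

```text
time_s: 5.02
tcp_pos: [0.574, 0.0698, 0.0695]
eef_rot: [180.0, 0.0, -9.5]
contact_force: [0.7, -0.2, -3.0]
gripper_width: 0.0198
gripper_force: 35.0
```

>>> apply_moves(
  targets=[
    {"dp": [0, 0, -0.001], "yaw": 0},
    {"dp": [0, 0, -0.002], "yaw": 0},
    {"dp": [0, 0, -0.002], "yaw": 0},
    {"dp": [0, 0, -0.002], "yaw": 0},
  ],
)

```text
time_s: 5.35
tcp_pos: [0.5739, 0.07, 0.0676]
eef_rot: [-180.0, -0.0, -9.5]
contact_force: [0.8, 0.2, -2.5]
gripper_width: 0.0198
gripper_force: 35.0
```

>>> apply_moves(
  targets=[
    {"dp": [0, 0, -0.0005], "yaw": 0},
    {"dp": [0, 0, -0.001], "yaw": 0},
    {"dp": [0, 0, -0.001], "yaw": 0},
    {"dp": [0, 0, -0.001], "yaw": 0},
  ],
)

```text
time_s: 5.68
tcp_pos: [0.5739, 0.07, 0.0666]
eef_rot: [-180.0, -0.0, -9.5]
contact_force: [0.3, -0.5, -4.5]
gripper_width: 0.0199
gripper_force: 35.0
```

>>> apply_moves(
  targets=[
    {"dp": [0, 0, -0.0005], "yaw": 0},
    {"dp": [0, 0, -0.001], "yaw": 0},
    {"dp": [0, 0, -0.001], "yaw": 0},
    {"dp": [0, 0, -0.001], "yaw": 0},
  ],
)

```text
time_s: 6.02
tcp_pos: [0.574, 0.07, 0.0665]
eef_rot: [-180.0, -0.0, -9.5]
contact_force: [-4.1, -0.5, 6.4]
gripper_width: 0.0201
gripper_force: 35.0
```

Contact is felt at z 0.0665. I'm easing up 0.4 mm and sliding 45 mm along the tester's x.

>>> apply_moves(
  targets=[
    {"dp": [0, 0, 0.0005], "yaw": 0},
    {"dp": [0.0005, 0.003, 0.0005], "yaw": 0},
    {"dp": [0.001, 0.006, 0.0005], "yaw": 0},
    {"dp": [0.0015, 0.009, 0.0005], "yaw": 0},
    {"dp": [0.002, 0.012, 0.0005], "yaw": 0},
    {"dp": [0.0025, 0.015, 0.0005], "yaw": 0},
    {"dp": [0.003, 0.018, 0.0005], "yaw": 0},
    {"dp": [0.0035, 0.021, 0.0005], "yaw": 0},
    {"dp": [0.004, 0.024, 0.0005], "yaw": 0},
    {"dp": [0.0045, 0.027, 0.0005], "yaw": 0},
    {"dp": [0.005, 0.03, 0.0005], "yaw": 0},
    {"dp": [0.005, 0.03, 0.0005], "yaw": 0},
  ],
)

```text
time_s: 7.02
tcp_pos: [0.5794, 0.1002, 0.0665]
eef_rot: [180.0, -0.0, -9.5]
contact_force: [-1.9, -3.1, 4.9]
gripper_width: 0.0197
gripper_force: 35.0
```

>>> apply_moves(
  targets=[
    {"dp": [0, 0, 0.0004], "yaw": 0},
    {"dp": [0.0005, 0.003, 0.0004], "yaw": 0},
    {"dp": [0.001, 0.006, 0.0004], "yaw": 0},
    {"dp": [0.0015, 0.009, 0.0004], "yaw": 0},
    {"dp": [0.002, 0.012, 0.0004], "yaw": 0},
    {"dp": [0.0025, 0.015, 0.0004], "yaw": 0},
    {"dp": [0.003, 0.018, 0.0004], "yaw": 0},
    {"dp": [0.0035, 0.021, 0.0004], "yaw": 0},
    {"dp": [0.0035, 0.021, 0.0004], "yaw": 0},
  ],
)

```text
time_s: 7.77
tcp_pos: [0.5826, 0.1217, 0.0665]
eef_rot: [-180.0, -0.0, -9.5]
contact_force: [-2.0, -1.0, 3.9]
gripper_width: 0.0198
gripper_force: 35.0
```

>>> apply_moves(
  targets=[
    {"dp": [0.0005, 0.003, 0.0002], "yaw": 0},
    {"dp": [0.001, 0.006, 0.0002], "yaw": 0},
    {"dp": [0.0015, 0.009, 0.0002], "yaw": 0},
    {"dp": [0.002, 0.012, 0.0002], "yaw": 0},
    {"dp": [0.0025, 0.015, 0.0002], "yaw": 0},
    {"dp": [0.003, 0.018, 0.0002], "yaw": 0},
    {"dp": [0.0035, 0.021, 0.0002], "yaw": 0},
    {"dp": [0.004, 0.024, 0.0002], "yaw": 0},
    {"dp": [0.004, 0.024, 0.0002], "yaw": 0},
  ],
)

```text
time_s: 8.52
tcp_pos: [0.5866, 0.1459, 0.0666]
eef_rot: [-180.0, -0.0, -9.5]
contact_force: [-0.9, 1.0, 0.8]
gripper_width: 0.0198
gripper_force: 35.0
```

>>> apply_moves(
  targets=[
    {"dp": [0.0002, 0.001, 0], "yaw": 0},
    {"dp": [0.0003, 0.002, 0], "yaw": 0},
    {"dp": [0.0005, 0.003, 0], "yaw": 0},
    {"dp": [0.0007, 0.004, 0], "yaw": 0},
    {"dp": [0.0007, 0.004, 0], "yaw": 0},
  ],
)

```text
time_s: 8.93
tcp_pos: [0.5871, 0.1492, 0.0666]
eef_rot: [-180.0, 0.0, -9.5]
contact_force: [-0.3, -2.0, -0.1]
gripper_width: 0.0199
gripper_force: 35.0
```

>>> apply_moves(
  targets=[
    {"dp": [0.0001, 0.0005, 0], "yaw": 0},
    {"dp": [0.0002, 0.001, 0], "yaw": 0},
    {"dp": [0.0002, 0.001, 0], "yaw": 0},
  ],
)

```text
time_s: 9.18
tcp_pos: [0.5873, 0.1501, 0.0665]
eef_rot: [-180.0, 0.0, -9.5]
contact_force: [-0.5, -1.6, -0.4]
gripper_width: 0.0198
gripper_force: 35.0
```

>>> apply_moves(
  targets=[
    {"dp": [0.0001, 0.0005, 0], "yaw": 0},
    {"dp": [0.0002, 0.001, 0], "yaw": 0},
    {"dp": [0.0002, 0.001, 0], "yaw": 0},
  ],
)

```text
time_s: 9.43
tcp_pos: [0.5875, 0.1512, 0.0666]
eef_rot: [-180.0, 0.0, -9.5]
contact_force: [-0.1, -0.1, -1.4]
gripper_width: 0.0197
gripper_force: 35.0
```

>>> apply_moves(
  targets=[
    {"dp": [0.0001, 0.0005, 0], "yaw": 0},
    {"dp": [0.0002, 0.001, 0], "yaw": 0},
    {"dp": [0.0002, 0.001, 0], "yaw": 0},
  ],
)

```text
time_s: 9.68
tcp_pos: [0.5877, 0.152, 0.0666]
eef_rot: [180.0, 0.0, -9.5]
contact_force: [-0.0, -1.6, -0.5]
gripper_width: 0.0197
gripper_force: 35.0
```

>>> apply_moves(
  targets=[
    {"dp": [0.0001, 0.0005, 0], "yaw": 0},
    {"dp": [0.0002, 0.001, 0], "yaw": 0},
    {"dp": [0.0002, 0.001, 0], "yaw": 0},
  ],
)

```text
time_s: 9.93
tcp_pos: [0.5876, 0.1523, 0.0666]
eef_rot: [179.9, 0.0, -9.5]
contact_force: [-1.6, -5.0, -0.2]
gripper_width: 0.0196
gripper_force: 35.0
```

>>> apply_moves(
  targets=[
    {"dp": [0.0001, 0.0005, 0], "yaw": 0},
    {"dp": [0.0001, 0.0008, 0], "yaw": 0},
    {"dp": [0.0001, 0.0008, 0], "yaw": 0},
  ],
)

```text
time_s: 10.18
tcp_pos: [0.5876, 0.1524, 0.0667]
eef_rot: [179.9, 0.1, -9.5]
contact_force: [-1.2, -7.7, 0.9]
gripper_width: 0.0199
gripper_force: 35.0
```

The plate is stopped at y 0.1524 with about 8 N, which matches the end stop. I'm easing back, gripping firmer and taking up the play.

>>> apply_moves(
  targets=[
    {"dp": [0, -0.0005, 0], "yaw": 0},
    {"dp": [0, -0.0005, 0], "yaw": 0},
    {"dp": [0, -0.0005, 0], "yaw": 0},
    {"dp": [0, -0.0005, 0], "yaw": 0},
  ],
  squeeze=50,
)

```text
time_s: 10.52
tcp_pos: [0.5876, 0.1523, 0.0666]
eef_rot: [179.9, 0.1, -9.5]
contact_force: [0.3, -6.2, 1.0]
gripper_width: 0.0198
gripper_force: 50.0
```

>>> apply_moves(
  targets=[
    {"dp": [0, 0, 0.0005], "yaw": 0},
    {"dp": [0, 0, 0.001], "yaw": 0},
    {"dp": [0, 0, 0.0015], "yaw": 0},
    {"dp": [0, 0, 0.0015], "yaw": 0},
    {"dp": [0, 0, 0.0015], "yaw": 0},
  ],
)

```text
time_s: 10.93
tcp_pos: [0.5872, 0.1524, 0.0674]
eef_rot: [179.9, 0.1, -9.5]
contact_force: [1.2, -4.7, -5.5]
gripper_width: 0.0199
gripper_force: 50.0
```

>>> apply_moves(
  targets=[
    {"dp": [0, 0, 0.0005], "yaw": 0},
    {"dp": [0, 0, 0.001], "yaw": 0},
    {"dp": [0, 0, 0.001], "yaw": 0},
    {"dp": [0, 0, 0.001], "yaw": 0},
  ],
)

```text
time_s: 11.27
tcp_pos: [0.5872, 0.1525, 0.0683]
eef_rot: [179.9, 0.1, -9.5]
contact_force: [0.8, -5.4, -6.6]
gripper_width: 0.0196
gripper_force: 50.0
```

>>> apply_moves(
  targets=[
    {"dp": [0, -0.0004, 0], "yaw": 0},
    {"dp": [0, -0.0004, 0.0005], "yaw": 0},
    {"dp": [0, -0.0004, 0.0005], "yaw": 0},
    {"dp": [0, -0.0004, 0.0005], "yaw": 0},
  ],
)

```text
time_s: 11.6
tcp_pos: [0.5873, 0.1524, 0.0692]
eef_rot: [179.9, 0.1, -9.5]
contact_force: [0.5, -6.2, -6.3]
gripper_width: 0.0196
gripper_force: 50.0
```

```bash
python3 - <<'E'
from fit import *
a,b=cap("scene"),cap("top")
v=np.hstack([cv2.resize(i,(400,400),interpolation=cv2.INTER_CUBIC) for i in (a["image"][155:215,345:405],b["image"][160:215,145:200])])
cv2.imwrite("pics/n1.png",v[:,:,::-1]); print(get_state()["contact_force"])
E
```

```text
[-0.30978016 -5.89587376 -6.44691684]
```

View pics/n1.png

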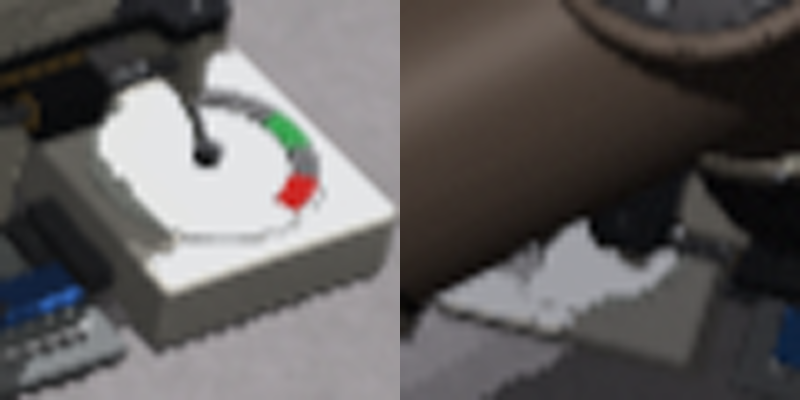

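>>> apply_moves(
  targets=[
    {"dp": [0, -0.0004, 0], "yaw": 0},
    {"dp": [0, -0.0008, 0], "yaw": 0},
    {"dp": [0, -0.0008, 0], "yaw": 0},
    {"dp": [0, -0.0008, 0], "yaw": 0},
  ],
)

```text
time_s: 12.03
tcp_pos: [0.5877, 0.1521, 0.0696]
eef_rot: [180.0, 0.0, -9.5]
contact_force: [-2.8, -3.7, -4.5]
gripper_width: 0.0197
gripper_force: 50.0
```

```bash
cat > needle.py <<'E'
from fit import *
def needle(c,hx=.588,hy=.1535,yaw=80.3):
    # intersect pixel rays with dial plane z=.037
    R,t=np.array(c["R"]),np.array(c["t"]); v,u=np.mgrid[:420,:560]
    d=np.stack([(u-c["cx"])/c["fx"],(v-c["cy"])/c["fy"],np.ones_like(u,float)],-1)@R; o=-R.T@t
    X=o+d*((.037-o[2])/d[...,2])[...,None]
    a=np.radians(yaw); ct=np.array([hx,hy])+.13*np.array([np.cos(a),np.sin(a)])
    q=X[...,:2]-ct; rr=np.hypot(q[...,0],q[...,1])
    th=np.degrees(np.arctan2(q[...,1],q[...,0])); hsv=cv2.cvtColor(c["image"],cv2.COLOR_RGB2HSV)
    W=cloud(c)[...,2]
    ok=(rr>.010)&(rr<.032)&(W<.06)
    dark=ok&(hsv[...,2]<110)
    hub=(rr<.015)&(hsv[...,2]<70)&(W<.06)
    ring=(rr>.02)&(rr<.055)
    g=ring&(abs(hsv[...,0].astype(int)-65)<20)&(hsv[...,1]>100); rd=ring&((hsv[...,0]<8)|(hsv[...,0]>172))&(hsv[...,1]>120)
    pr=lambda m:(np.median(th[m]).round(1),np.ptp(th[m]).round(1),m.sum()) if m.any() else None
    hc=q[hub].mean(0) if hub.any() else 0
    return dict(needle=pr(dark),green=pr(g),red=pr(rd),hub=np.round(hc,4))
E
python3 - <<'E'
from needle import *
c=cap("scene"); print(needle(c)); print(get_state()["contact_force"])
c0=dict(c,image=np.load("scene0.npz")["im"]); print("start",needle(c0))
E
```

```text
{'needle': (np.float64(141.9), np.float64(15.4), np.int64(5)), 'green': (np.float64(76.7), np.float64(24.9), np.int64(15)), 'red': (np.float64(23.6), np.float64(24.8), np.int64(17)), 'hub': array([0.002 , 0.0001])}
[-2.66684826 -3.09247415 -4.99383145]
start {'needle': (np.float64(141.9), np.float64(15.4), np.int64(5)), 'green': (np.float64(76.1), np.float64(24.9), np.int64(16)), 'red': (np.float64(23.6), np.float64(24.8), np.int64(17)), 'hub': array([0.0017, 0.0009])}
```

The needle is at rest, with green about 65–70° clockwise of it. I'll keep raising in small steps.

>>> apply_moves(
  targets=[
    {"dp": [0, 0, 0.0005], "yaw": 0},
    {"dp": [0, 0, 0.0005], "yaw": 0},
    {"dp": [0, 0, 0.0005], "yaw": 0},
  ],
)

```text
time_s: 12.33
tcp_pos: [0.5879, 0.1521, 0.0702]
eef_rot: [180.0, 0.0, -9.5]
contact_force: [-2.6, -3.6, -4.7]
gripper_width: 0.0197
gripper_force: 50.0
```

>>> apply_moves(
  targets=[
    {"dp": [0, 0, 0.0005], "yaw": 0},
    {"dp": [0, 0, 0.0005], "yaw": 0},
    {"dp": [0, 0, 0.0005], "yaw": 0},
  ],
)

```text
time_s: 12.58
tcp_pos: [0.5881, 0.152, 0.0707]
eef_rot: [180.0, -0.0, -9.5]
contact_force: [-1.8, -2.8, -5.0]
gripper_width: 0.0198
gripper_force: 50.0
```

>>> apply_moves(
  targets=[
    {"dp": [0, 0, 0.0005], "yaw": 0},
    {"dp": [0, 0, 0.0005], "yaw": 0},
    {"dp": [0, 0, 0.0005], "yaw": 0},
  ],
)

```text
time_s: 12.83
tcp_pos: [0.5881, 0.1521, 0.0712]
eef_rot: [-180.0, -0.0, -9.5]
contact_force: [-1.0, -4.8, -4.4]
gripper_width: 0.02
gripper_force: 50.0
```

>>> apply_moves(
  targets=[
    {"dp": [0, 0, 0.0005], "yaw": 0},
    {"dp": [0, 0, 0.0005], "yaw": 0},
    {"dp": [0, 0, 0.0005], "yaw": 0},
  ],
)

```text
time_s: 13.08
tcp_pos: [0.5881, 0.1521, 0.0716]
eef_rot: [-180.0, -0.0, -9.5]
contact_force: [-0.6, -4.3, -6.0]
gripper_width: 0.0197
gripper_force: 50.0
```

>>> apply_moves(
  targets=[
    {"dp": [0, 0, 0.0005], "yaw": 0},
    {"dp": [0, 0, 0.0005], "yaw": 0},
    {"dp": [0, 0, 0.0005], "yaw": 0},
  ],
)

```text
time_s: 13.33
tcp_pos: [0.588, 0.1521, 0.072]
eef_rot: [180.0, 0.0, -9.5]
contact_force: [1.7, -3.7, -9.1]
gripper_width: 0.0197
gripper_force: 50.0
```

```bash
python3 - <<'E'
from needle import *
print(needle(cap("scene"))); print(get_state()["contact_force"])
E
```

```text
{'needle': (np.float64(120.4), np.float64(4.6), np.int64(4)), 'green': (np.float64(76.7), np.float64(24.9), np.int64(15)), 'red': (np.float64(23.6), np.float64(24.8), np.int64(17)), 'hub': array([0.002 , 0.0001])}
[  0.41134065  -4.27044465 -10.04489192]
```

>>> apply_moves(
  targets=[
    {"dp": [0, 0, 0.0005], "yaw": 0},
    {"dp": [0, 0, 0.0005], "yaw": 0},
    {"dp": [0, 0, 0.0005], "yaw": 0},
  ],
)

```text
time_s: 13.63
tcp_pos: [0.588, 0.1521, 0.0723]
eef_rot: [180.0, 0.0, -9.5]
contact_force: [2.1, -4.1, -13.7]
gripper_width: 0.0196
gripper_force: 50.0
```

>>> apply_moves(
  targets=[
    {"dp": [0, 0, 0.0004], "yaw": 0},
    {"dp": [0, 0, 0.0004], "yaw": 0},
    {"dp": [0, 0, 0.0004], "yaw": 0},
  ],
)

```text
time_s: 13.88
tcp_pos: [0.588, 0.1521, 0.0726]
eef_rot: [180.0, 0.0, -9.5]
contact_force: [2.3, -4.0, -14.9]
gripper_width: 0.0197
gripper_force: 50.0
```

```bash
python3 - <<'E'
from needle import *
print(needle(cap("scene"))); print(get_state()["contact_force"])
E
```

```text
{'needle': (np.float64(94.9), np.float64(9.1), np.int64(5)), 'green': (np.float64(76.7), np.float64(24.9), np.int64(15)), 'red': (np.float64(23.6), np.float64(24.8), np.int64(17)), 'hub': array([ 0.0021, -0.0006])}
[  2.70513894  -5.14590762 -14.73027086]
```

>>> apply_moves(
  targets=[
    {"dp": [0, 0, 0.0004], "yaw": 0},
    {"dp": [0, 0, 0.0004], "yaw": 0},
    {"dp": [0, 0, 0.0004], "yaw": 0},
  ],
)

```text
time_s: 14.18
tcp_pos: [0.588, 0.1521, 0.0729]
eef_rot: [180.0, 0.0, -9.5]
contact_force: [3.2, -6.1, -15.4]
gripper_width: 0.0201
gripper_force: 50.0
```

```bash
python3 - <<'E'
from needle import *
c=cap("scene");print(needle(c)); print(get_state()["contact_force"])
cv2.imwrite("pics/n2.png",cv2.resize(c["image"][155:215,345:405],(500,500),interpolation=cv2.INTER_CUBIC)[:,:,::-1])
E
```

```text
{'needle': (np.float64(84.6), np.float64(16.9), np.int64(4)), 'green': (np.float64(75.4), np.float64(24.9), np.int64(15)), 'red': (np.float64(23.6), np.float64(24.8), np.int64(17)), 'hub': array([0.0017, 0.0018])}
[  3.16549275  -5.04211792 -16.19133347]
```

View pics/n2.png

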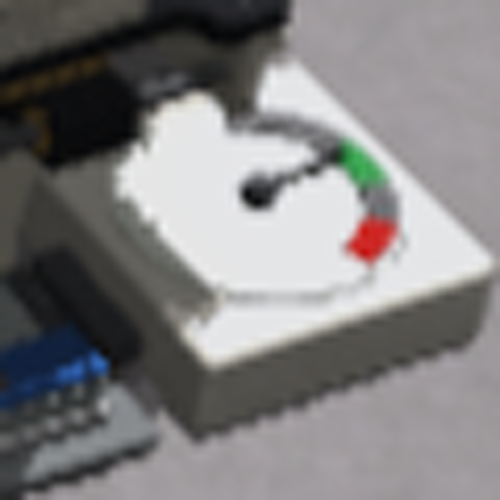

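The needle (hub 258,193, tip 340,153) stands at the low edge of green. A hair more, then I'll hold and check.

>>> apply_moves(
  targets=[
    {"dp": [0, 0, 0.0003], "yaw": 0},
    {"dp": [0, 0, 0.0003], "yaw": 0},
    {"dp": [0, 0, 0.0003], "yaw": 0},
  ],
)

```text
time_s: 14.48
tcp_pos: [0.588, 0.1521, 0.073]
eef_rot: [180.0, 0.0, -9.5]
contact_force: [3.4, -3.7, -17.5]
gripper_width: 0.0196
gripper_force: 50.0
```

```bash
python3 - <<'E'
from needle import *
c=cap("scene");print(needle(c)); print(get_state()["contact_force"])
cv2.imwrite("pics/n3.png",cv2.resize(c["image"][155:215,345:405],(500,500),interpolation=cv2.INTER_CUBIC)[:,:,::-1])
E
```

```text
{'needle': (np.float64(77.7), np.float64(10.9), np.int64(5)), 'green': (np.float64(77.5), np.float64(24.9), np.int64(16)), 'red': (np.float64(23.6), np.float64(24.8), np.int64(17)), 'hub': array([0.0017, 0.0009])}
[  3.90625721  -4.52332705 -16.97703405]
```

View pics/n3.png

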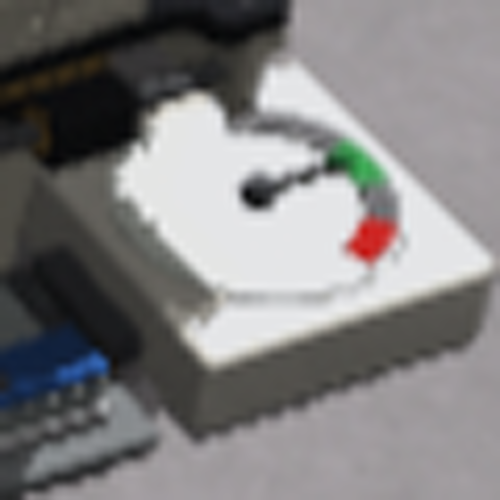

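The needle now points into the green with its tip at (345,160). I'll add a touch for margin and hold.

>>> apply_moves(
  targets=[
    {"dp": [0, 0, 0.0001], "yaw": 0},
    {"dp": [0, 0, 0.0001], "yaw": 0},
    {"dp": [0, 0, 0.0001], "yaw": 0},
    {"dp": [0, 0, 0.0001], "yaw": 0},
    {"dp": [0, 0, 0.0001], "yaw": 0},
    {"dp": [0, 0, 0.0001], "yaw": 0},
    {"dp": [0, 0, 0.0001], "yaw": 0},
    {"dp": [0, 0, 0.0001], "yaw": 0},
    {"dp": [0, 0, 0.0001], "yaw": 0},
    {"dp": [0, 0, 0.0001], "yaw": 0},
    {"dp": [0, 0, 0.0001], "yaw": 0},
    {"dp": [0, 0, 0.0001], "yaw": 0},
  ],
)

```text
time_s: 15.53
tcp_pos: [0.588, 0.1521, 0.073]
eef_rot: [180.0, 0.0, -9.5]
contact_force: [4.2, -4.3, -18.1]
gripper_width: 0.0196
gripper_force: 50.0
```

```bash
python3 - <<'E'
from needle import *
print(needle(cap("scene"))); print(get_state()["contact_force"])
E
```

```text
{'needle': (np.float64(77.7), np.float64(10.9), np.int64(5)), 'green': (np.float64(77.5), np.float64(24.9), np.int64(18)), 'red': (np.float64(23.6), np.float64(24.8), np.int64(17)), 'hub': array([0.0019, 0.0013])}
[  4.58776883  -4.50607351 -17.55316647]
```

>>> apply_moves(
  targets=[
    {"dp": [0, 0, 0], "yaw": 0},
    {"dp": [0, 0, 0], "yaw": 0},
    {"dp": [0, 0, 0], "yaw": 0},
    {"dp": [0, 0, 0], "yaw": 0},
    {"dp": [0, 0, 0], "yaw": 0},
    {"dp": [0, 0, 0], "yaw": 0},
    {"dp": [0, 0, 0], "yaw": 0},
    {"dp": [0, 0, 0], "yaw": 0},
    {"dp": [0, 0, 0], "yaw": 0},
    {"dp": [0, 0, 0], "yaw": 0},
    {"dp": [0, 0, 0], "yaw": 0},
    {"dp": [0, 0, 0], "yaw": 0},
    {"dp": [0, 0, 0], "yaw": 0},
    {"dp": [0, 0, 0], "yaw": 0},
    {"dp": [0, 0, 0], "yaw": 0},
    {"dp": [0, 0, 0], "yaw": 0},
  ],
)

```text
time_s: 16.92
tcp_pos: [0.588, 0.1521, 0.073]
eef_rot: [180.0, 0.0, -9.5]
contact_force: [3.7, -5.0, -17.4]
gripper_width: 0.0197
gripper_force: 50.0
```

```bash
python3 - <<'E'
from needle import *
print(needle(cap("scene"))); print(get_state()["contact_force"])
E
```

```text
{'needle': (np.float64(77.7), np.float64(10.9), np.int64(5)), 'green': (np.float64(78.2), np.float64(24.9), np.int64(17)), 'red': (np.float64(23.6), np.float64(24.8), np.int64(17)), 'hub': array([0.0019, 0.0013])}
[  3.95422533  -4.88975769 -17.13878897]
```

>>> apply_moves(
  targets=[
    {"dp": [0, 0, 0.00015], "yaw": 0},
    {"dp": [0, 0, 0.00015], "yaw": 0},
    {"dp": [0, 0, 0.00015], "yaw": 0},
    {"dp": [0, 0, 0.00015], "yaw": 0},
    {"dp": [0, 0, 0.00015], "yaw": 0},
    {"dp": [0, 0, 0.00015], "yaw": 0},
    {"dp": [0, 0, 0.00015], "yaw": 0},
    {"dp": [0, 0, 0.00015], "yaw": 0},
    {"dp": [0, 0, 0.00015], "yaw": 0},
    {"dp": [0, 0, 0.00015], "yaw": 0},
    {"dp": [0, 0, 0.00015], "yaw": 0},
    {"dp": [0, 0, 0.00015], "yaw": 0},
    {"dp": [0, 0, 0.00015], "yaw": 0},
    {"dp": [0, 0, 0.00015], "yaw": 0},
    {"dp": [0, 0, 0.00015], "yaw": 0},
    {"dp": [0, 0, 0.00015], "yaw": 0},
    {"dp": [0, 0, 0.00015], "yaw": 0},
    {"dp": [0, 0, 0.00015], "yaw": 0},
    {"dp": [0, 0, 0.00015], "yaw": 0},
    {"dp": [0, 0, 0.00015], "yaw": 0},
  ],
)

```text
time_s: 18.63
tcp_pos: [0.588, 0.1521, 0.0731]
eef_rot: [180.0, 0.0, -9.5]
contact_force: [4.1, -4.1, -18.6]
gripper_width: 0.0198
gripper_force: 50.0
```

```bash
python3 - <<'E'
from needle import *
print(needle(cap("scene"))); print(get_state()["contact_force"])
E
```

```text
{'needle': (np.float64(73.7), np.float64(8.0), np.int64(4)), 'green': (np.float64(77.5), np.float64(24.9), np.int64(16)), 'red': (np.float64(23.6), np.float64(24.8), np.int64(17)), 'hub': array([0.0021, 0.0024])}
[  4.21352181  -2.99942134 -18.37958185]
```

>>> apply_moves(
  targets=[
    {"dp": [0, 0, -0.0005], "yaw": 0},
    {"dp": [0, 0, -0.001], "yaw": 0},
    {"dp": [0, 0, -0.0015], "yaw": 0},
    {"dp": [0, 0, -0.002], "yaw": 0},
    {"dp": [0, 0, -0.0025], "yaw": 0},
    {"dp": [0, 0, -0.003], "yaw": 0},
    {"dp": [0, 0, -0.0035], "yaw": 0},
    {"dp": [0, 0, -0.004], "yaw": 0},
    {"dp": [0, 0, -0.0045], "yaw": 0},
    {"dp": [0, 0, -0.005], "yaw": 0},
    {"dp": [0, 0, -0.0055], "yaw": 0},
    {"dp": [0, 0, -0.006], "yaw": 0},
    {"dp": [0, 0, -0.0065], "yaw": 0},
    {"dp": [0, 0, -0.0065], "yaw": 0},
    {"dp": [0, 0, -0.0065], "yaw": 0},
  ],
)

```text
time_s: 19.93
tcp_pos: [0.5885, 0.152, 0.0691]
eef_rot: [-180.0, -0.1, -9.5]
contact_force: [-1.5, -7.0, 0.8]
gripper_width: 0.0198
gripper_force: 50.0
```

>>> apply_moves(
  targets=[
    {"dp": [0, 0, -0.0005], "yaw": 0},
    {"dp": [0, 0, -0.001], "yaw": 0},
    {"dp": [0, 0, -0.0015], "yaw": 0},
    {"dp": [0, 0, -0.0015], "yaw": 0},
    {"dp": [0, 0, -0.0015], "yaw": 0},
  ],
)

```text
time_s: 20.35
tcp_pos: [0.5886, 0.152, 0.0676]
eef_rot: [-180.0, -0.1, -9.5]
contact_force: [-1.3, -6.0, 0.1]
gripper_width: 0.0195
gripper_force: 50.0
```

>>> apply_moves(
  targets=[
    {"dp": [0, 0, -0.0005], "yaw": 0},
    {"dp": [0, 0, -0.0005], "yaw": 0},
    {"dp": [0, 0, -0.0005], "yaw": 0},
  ],
)

```text
time_s: 20.6
tcp_pos: [0.5886, 0.152, 0.0671]
eef_rot: [-180.0, -0.1, -9.5]
contact_force: [-1.0, -7.0, -0.0]
gripper_width: 0.02
gripper_force: 50.0
```

>>> apply_moves(
  targets=[
    {"dp": [0, 0, -0.0004], "yaw": 0},
    {"dp": [0, 0, -0.0004], "yaw": 0},
    {"dp": [0, 0, -0.0004], "yaw": 0},
  ],
)

```text
time_s: 20.85
tcp_pos: [0.5887, 0.152, 0.0667]
eef_rot: [-180.0, -0.1, -9.5]
contact_force: [-1.9, -6.0, 0.7]
gripper_width: 0.02
gripper_force: 50.0
```

>>> apply_moves(
  targets=[
    {"dp": [0, 0, -0.0003], "yaw": 0},
    {"dp": [0, 0, -0.0003], "yaw": 0},
    {"dp": [0, 0, -0.0003], "yaw": 0},
  ],
)

```text
time_s: 21.1
tcp_pos: [0.5887, 0.152, 0.0666]
eef_rot: [-180.0, -0.1, -9.5]
contact_force: [-2.3, -6.6, 1.7]
gripper_width: 0.02
gripper_force: 50.0
```

>>> apply_moves(
  targets=[
    {"dp": [0, 0, 0], "yaw": 0},
    {"dp": [0, 0, 0], "yaw": 0},
    {"dp": [0, 0, 0], "yaw": 0},
  ],
  squeeze=6,
)

```text
time_s: 21.35
tcp_pos: [0.5888, 0.1521, 0.0666]
eef_rot: [-180.0, -0.1, -9.5]
contact_force: [-2.0, -7.3, 0.5]
gripper_width: 0.0197
gripper_force: 6.0
```

>>> apply_moves(
  targets=[
    {"dp": [0, 0, 0], "yaw": 0},
    {"dp": [0, 0, 0], "yaw": 0},
    {"dp": [0, 0, 0], "yaw": 0},
    {"dp": [0, 0, 0], "yaw": 0},
    {"dp": [0, 0, 0], "yaw": 0},
    {"dp": [0, 0, 0], "yaw": 0},
  ],
  grip=-0.1,
)

```text
time_s: 21.85
tcp_pos: [0.5883, 0.1525, 0.065]
eef_rot: [-180.0, -0.0, -9.5]
contact_force: [-0.7, -1.1, -0.6]
gripper_width: 0.0474
gripper_force: 0.0
```

>>> apply_moves(
  targets=[
    {"dp": [0, 0, 0.005], "yaw": 0},
    {"dp": [0, 0, 0.02], "yaw": 0},
    {"dp": [0, 0, 0.045], "yaw": 0},
    {"dp": [0, 0, 0.075], "yaw": 0},
    {"dp": [-0.03, -0.03, 0.11], "yaw": 0},
    {"dp": [-0.06, -0.06, 0.14], "yaw": 0},
    {"dp": [-0.09, -0.09, 0.16], "yaw": 0},
    {"dp": [-0.11, -0.11, 0.16], "yaw": 0},
    {"dp": [-0.11, -0.11, 0.16], "yaw": 0},
    {"dp": [-0.11, -0.11, 0.16], "yaw": 0},
    {"dp": [-0.11, -0.11, 0.16], "yaw": 0},
  ],
)

```text
time_s: 22.77
tcp_pos: [0.478, 0.0418, 0.226]
eef_rot: [-179.9, -0.1, -9.5]
contact_force: [0.4, -0.3, 0.2]
gripper_width: 0.0482
gripper_force: 0.0
```

```bash
python3 - <<'E'
from needle import *
c=cap("scene");print(needle(c)); print(get_state()["contact_force"],get_state()["time_s"])
bl=blue(c); m=near(c,bl,(.588,.152),.026)
print("stud",fit([c],[m],[stud[0]+[0,0,.018]],(588,152,81)))
cv2.imwrite("pics/end.png",cv2.resize(c["image"][120:240,260:420],(800,600),interpolation=cv2.INTER_CUBIC)[:,:,::-1])
E
```

```text
{'needle': (np.float64(143.0), np.float64(15.4), np.int64(6)), 'green': (np.float64(76.1), np.float64(24.9), np.int64(16)), 'red': (np.float64(23.6), np.float64(24.8), np.int64(17)), 'hub': array([0.0017, 0.0009])}
[-0.89583222  0.61845662  0.47359555] 22.8167
stud (array([587.58, 154.49,  75.28]), np.float64(0.164))
```

View pics/end.png

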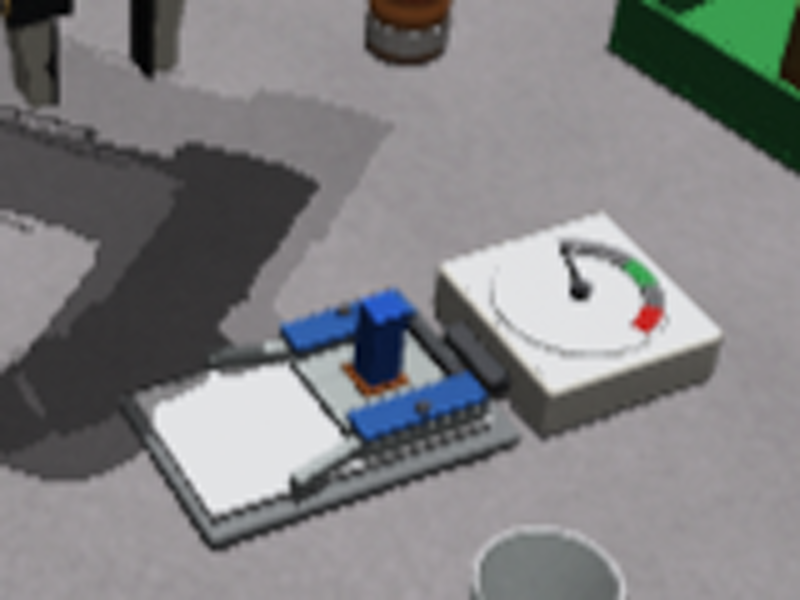

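The coupon lies home under the lips with its stud at (380,340), against the stop. The needle is back at rest and the gripper is clear, so I'm handing in.

```bash
python3 -c "
from plant import r
print(r.close_job())"
```

```text
the job is handed in; nothing more can be done
None
```

The blue coupon was slid home and pulled with the needle in the green for over 2 s. It was then eased off and released, with the needle back at zero, and the job is handed in; the interface gave no verdict.

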